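Set the rack guide with its thumbwheel

ROBOT

A 6-joint arm with a two-finger parallel gripper is mounted at the origin on the work surface. World frame = base frame: x ahead of the robot, y to its left, z up, the work surface at z = 0. Lengths are in m, angles in degrees, forces in N, time in s.
With the tool pointing down it reaches from about 0.35 to 0.725 m from the base axis. Payload 4.3 kg.
Tool frame: the origin (TCP) lies on the mounting face of the last link; the fingertips stand 173 mm ahead of it and the grasp point (between the pads) lies 155 mm ahead of it (bot.tip_extent is the distance from the TCP to the fingertips, in m); z points along the fingers, y is the line along which they close (so a half turn about z gives the same grasp; the last joint's range is limited). The gripper opens to 85 mm and grips with 20 to 120 N. Pads are 22 mm wide; open, the fingers measure 114 mm over their backs; the gripper's body (76 mm by 85 mm) begins 54 mm behind the grasp point. The pads swing forward as they close: fully open they stand 13 mm farther back than shut.
Start: joints at [65.415, 21.618, 4.641, 73.018, 0, 83.68], TCP at [0.18, 0.546, 0.405] pointing down, gripper open.
Joint ranges: [-156.06, 156.06], [-48.1, 94.91], [-58.44, 69.94], [-101.28, 121.22], [-78.64, 73.56], [-180, 180]. Speed limits (degrees/s): [147.25, 147.25, 180, 180, 180, 180].

INTERFACE

Orientations are given as [roll, pitch, yaw] about the fixed x, y, z axes, in that order (R = Rz(yaw) Ry(pitch) Rx(roll)).
In Python, from workcell import bot gives the robot as it stands. The module is installed in compiled form; this text tells all that it offers. Calls block until the motion is done:
- bot.move_pose(position, orientation): joint-space move of the TCP to a pose.
- bot.move_l(position, rotation=None, feed=0.15, force_limit=None): straight line of the TCP; rotation=None keeps the orientation; feed is the mean speed in m/s. With force_limit (N) it stops when the force on the tool has changed by that much, and returns True; else False.
- bot.set_joints(angles): joint-space move.
- bot.move_gripper(opening, strength=None): opening from 0.0 (shut) to 1.0 (fully open); strength is the grip in N (None keeps the last); returns when the fingers have stopped.
- bot.wait(seconds).
- bot.solve_ik(position, orientation): joint angles nearest the present ones, or None.
- bot.get_state(): the state.
- bot.capture(name): name is "scene" or "top"; returns (picture, depth): 384x512x3 uint8, blue, green, red; 384x512 float32, m along the optical axis (not along the pixel's ray), 0 where there is no reading.
- bot.camera_model(name): a dict with "fov_y" (degrees; the focal length in pixels is half the picture's height over the tangent of half this angle, whatever the lens; pixels are square), "cx", "cy" (the principal point, pixels), "eye" and "rotation" of the camera in the world. Camera axes: x right, y up, looking along -z (the intrinsics and any distortion apply to the point x, -y, -z); pixel columns grow to the right and rows downward; lengths in m; the calibration is good to about 2 mm. A picture is of the moment at which its call begins. camera_model takes no time and is no camera call.
A pose or a line that the arm cannot do raises bot.MotionError and nothing moves.
- bot.finish_job(): hands the job in; it is judged then, once.
Trained networks look in the newest picture that a camera, given by its name, has taken for a name from the list of things; names that differ only in an ending like _2 or _b are one class to them, and where a whole thing is asked for, a point or a joint stands for the part that bears it (a point fixed in the world has none). Each returns a list of dicts, best first, with "conf" (0 to 1); they miss things now and then, are a little off and sometimes report something else, mostly with a low value. They report only what shows in the picture. A call takes as long as a camera call.
- bot.boxes_of(camera, label): "bbox" ([centre column, centre row, width, height] in pixels, round what is visible of it).
The state is a dict: "clock": time; "qpos": joint angles; "qvel": joint speeds; "joint_torque": joint torques, N m; "ee_pos": TCP position; "tcp_rot": TCP orientation; "force": force on the tool from outside, world axes, zero at the start; "wrist_torque": the same for the moment, N m; "gripper_width": opening from 0.0 (shut) to 1.0 (fully open); "grip_force": force on a finger pad.
Only numpy, scipy, OpenCV 4.12 (cv2) and the standard library are available. Lean on these libraries where they do the work, as an engineer would, in place of code of your own. Each camera call takes 0.05 s, during which the arm holds its last target. There are 200 camera calls.

TASK

Narrow the sample-rack guide on the lab bench for the next rack: with a fingertip, roll the black knurled wheel so that its top goes towards the fixed aluminium fence, stroke by stroke, until the red pointer on the blue jaw stands over the green gauge mark, wholly within the green. Move the jaw only by the wheel, never by pushing it; pinch and lift nothing, leave the green mark where it is set and the other things on the bench undisturbed, and finish with the hand clear.

Things in the scene. Friction and masses are not known exactly. Their poses are not given: they have to be found in the camera images.
- station: rack-guide station bolted to the bench: grey plate 190 (x) x 300 (y) x 12 mm. Origin at the centre of the plate's underside, z up; +y is the direction in which the jaw closes. Wheel on the -x side, white scale rail on the +x side (x = 80 mm). Steel rods and an end block (y = -128 mm) carry the jaw. Above the bench: wheel top 86 mm, fence 54, jaw 52.
- fence (a point): middle of the fixed aluminium fence's top, 54 mm above the bench, at x = 20, y = 82 mm on the station; the fence is 85 (x) x 14 (y) mm. Axes as the station's.
- wheel: black knurled wheel with four white ribs, 72 mm diameter, 30 mm wide. Origin at its centre on the axle (station x = -55, y = 0, z = 50 mm), its x along the axle and the station's x; turns with the wheel. Turns with about 1 N at the rim, grips by friction, stays where left, does not yield when pressed; stopped at both ends of its travel (5.5 rad in all).
- crown (a point): highest point of the wheel's rim, 86 mm above the bench; fixed, axes as the station's. Pressing here and dragging towards +y (the fence) closes the jaw: 14 mm per radian, 3.9 mm per 10 mm of rim; dragging to -y opens it. Grey cheeks beside the wheel, 33 mm apart, each 6 mm thick, 70 mm long in y, end 12 mm below the crown; the slot is open at its +y and -y ends.
- jaw: blue sliding jaw on two steel rods, 85 (x) x 12 (y) mm, top 52 mm above the bench, geared to the wheel. Origin on the bench plane at the station's x = 0 and the y of the jaw's middle; axes as the station's. Fully open its y is -80 mm on the station; it starts 0 to 7 mm from there.
- pointer (a point): point near the tip of the red pointer, mid-thickness, 28.5 mm above the bench. The pointer is a bar 3 mm thick in y that sticks out from the jaw in +x over the scale rail. Axes as the station's.
- gauge_mark (a point): centre of the green gauge mark, a stiff tab 10 mm wide in y on the white scale rail; the point lies at the pointer's height, 3 mm above the tab's top: the pointer is set when the two points have the same y on the station. At the start it is 18 to 50 mm from the pointer, towards +y. Axes as the station's. Set anew for each job.
- tube_rack: loose wire rack of 12 sample tubes with orange and red caps, 76 x 98 mm, 102 mm high, origin at the centre of its underside; leave alone
- tape_roll: loose orange roll of tape lying flat, 72 mm diameter, 19 mm high, origin at the centre of its underside; leave alone
- specimen_cup: loose open yellow cup, 68 mm diameter, 65 mm high, origin at the centre of its underside; leave alone
- adapter: loose brass tube adapter standing on the station's plate beside the wheel, 28 mm diameter, 28 mm high, origin at the centre of its underside; leave alone
- tip_box: loose red pipette-tip box with clear lid, 85 x 120 mm, 65 mm high, origin at the centre of its underside; leave alone
- scanner: loose black barcode scanner lying on the bench, about 160 mm long, 28 mm high, origin under its head, handle towards its own -x; leave alone

How it is judged:
By the outcome, as a careful person would: the job done as asked, in the order asked, and still so for the second after the job is handed in, with the robot touching nothing.
It also fails if it takes over 48 s, if anything falls off the work surface, if the arm or the gripper's body presses on something with over 40 N, if the wrist force passes 120 N, or if a joint passes its speed limit or range.

## Working session

There is one attempt and no reset: what is moved stays moved. The work goes in short steps, each a Python script; the robot and the scene stay as the last script left them, time stands still between calls to the robot, and variables do not carry over. Pictures are saved under pics/ and viewed, at most 10 in all, crops included, and the job is handed in when it is done.

```bash
mkdir -p pics; python3 - <<'E'
from workcell import bot
import cv2
for n in ("scene","top"):
    p,d=bot.capture(n); cv2.imwrite(f"pics/{n}0.png",p)
    m=bot.camera_model(n); print(n,m)
    for l in ("station","fence","wheel","jaw","pointer","gauge_mark","adapter","tube_rack"):
        print(l,[( [round(float(v)) for v in b["bbox"]],round(float(b["conf"]),2)) for b in bot.boxes_of(n,l)[:2]])
s=bot.get_state();print(s)
E
```

```text
scene {'fov_y': 46.038719137610315, 'cx': 259.75403386448517, 'cy': 191.79013928728304, 'eye': array([1.03948802, 0.6113727 , 1.02014005]), 'rotation': array([ 41.26289511,   0.33180345, 140.95543317])}
station [([252, 216, 99, 92], 0.87), ([161, 139, 46, 38], 0.26)]
fence [([254, 216, 104, 96], 0.89), ([234, 193, 32, 19], 0.16)]
wheel [([269, 197, 13, 24], 0.88), ([254, 217, 100, 92], 0.67)]
jaw [([232, 193, 34, 17], 0.56)]
pointer [([234, 191, 31, 17], 0.91)]
gauge_mark [([269, 197, 13, 28], 0.25)]
adapter []
tube_rack [([371, 347, 56, 65], 0.62)]
top {'fov_y': 50.23776023712687, 'cx': 255.2747469117869, 'cy': 190.72274510014822, 'eye': array([ 0.31296164, -0.03013779,  1.41697197]), 'rotation': array([  9.57871308,  -0.64558629, -90.41218642])}
station [([253, 190, 99, 74], 0.73)]
fence [([252, 190, 96, 79], 0.57)]
wheel [([247, 200, 20, 12], 0.54)]
jaw [([277, 188, 14, 30], 0.52), ([108, 177, 39, 32], 0.24)]
pointer [([275, 189, 12, 28], 0.63)]
gauge_mark []
adapter [([311, 216, 20, 22], 0.27)]
tube_rack [([108, 178, 39, 35], 0.86)]
{'clock': 0.9, 'qpos': array([6.54163331e+01, 2.16176926e+01, 4.64063195e+00, 7.30180404e+01,
       6.35250689e-04, 8.36780749e+01]), 'qvel': array([0.0449165 , 0.00880496, 0.03422619, 0.01659733, 0.03317147,
       0.04074009]), 'joint_torque': array([ 5.58255815e-04, -4.63513792e+01,  2.70157653e+01,  1.49409934e-04,
        9.75241255e-05,  7.42356203e-07]), 'ee_pos': array([0.18020186, 0.54605085, 0.40472721]), 'tcp_rot': array([ 1.79995061e+02, -9.19430177e-05,  1.61738258e+02]), 'force': array([-0.43492116, -0.21857131,  0.27852267]), 'wrist_torque': array([ 0.04542201, -0.00085148, -0.03238703]), 'grip_force': 0.0, 'gripper_width': 1.0015105213521889}
```

```bash
python3 - <<'E'
import cv2,numpy as np
s=cv2.imread("pics/scene0.png");t=cv2.imread("pics/top0.png")
a=cv2.resize(s[150:280,185:330],None,fx=4.5,fy=4.5,interpolation=cv2.INTER_CUBIC)
cv2.imwrite("pics/a.png",a)
b=cv2.resize(t[135:245,185:325],None,fx=5.2,fy=5.2,interpolation=cv2.INTER_CUBIC)
cv2.imwrite("pics/b.png",b)
E
```

```text
(no output)
```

View pics/a.png

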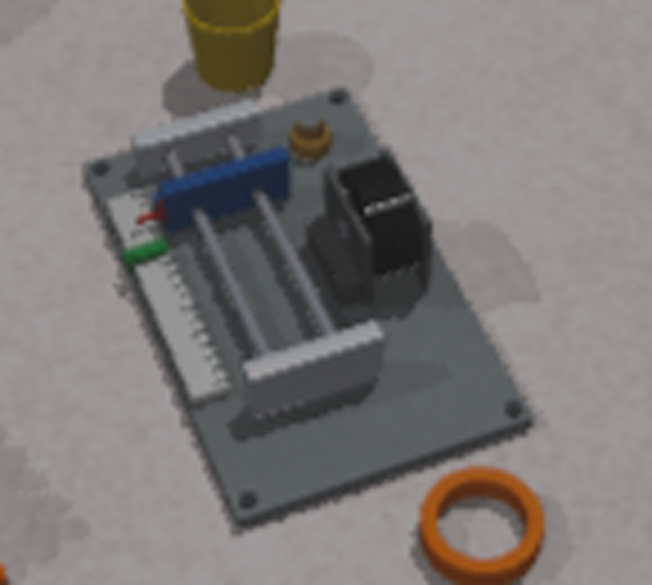

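View pics/b.png

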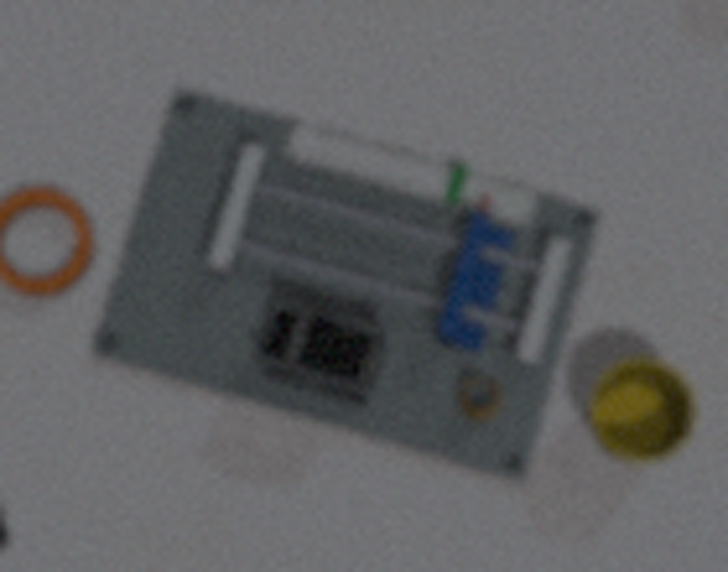

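View pics/top0.png

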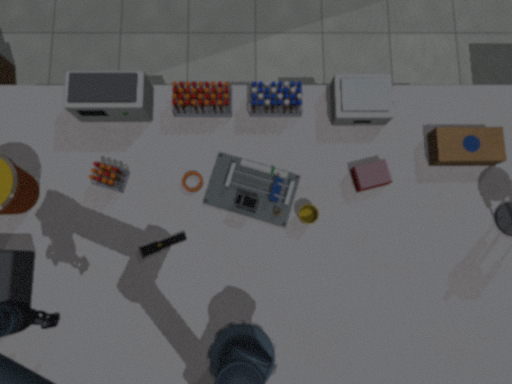

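```bash
cat > h.py <<'E'
import numpy as np, cv2
from scipy.spatial.transform import Rotation as Ro
from scipy.optimize import least_squares
from workcell import bot
M={n:bot.camera_model(n) for n in("scene","top")}
def cam(n):
    m=M[n]; f=192/np.tan(np.radians(m["fov_y"]/2)); return m,f,Ro.from_euler("xyz",m["rotation"],degrees=True).as_matrix()
def proj(n,P):
    m,f,R=cam(n); c=(np.atleast_2d(P)-m["eye"])@R
    return np.c_[m["cx"]-f*c[:,0]/c[:,2], m["cy"]+f*c[:,1]/c[:,2]]
def ray(n,uv,z):
    m,f,R=cam(n); d=R@np.array([(uv[0]-m["cx"])/f,-(uv[1]-m["cy"])/f,-1]); return m["eye"]+d*(z-m["eye"][2])/d[2]
def S2W(p,q):
    p=np.atleast_2d(p); return p@Ro.from_euler("z",q[2]).as_matrix().T+[q[0],q[1],0]
def W2S(P,q): return (np.asarray(P)-[q[0],q[1],0])@Ro.from_euler("z",q[2]).as_matrix()
def colours(n,q,k=3):
    """pointer and mark y/x on station from averaged pictures, mm"""
    im=np.mean([bot.capture(n)[0].astype(float) for _ in range(k)],0)
    B,G,Rr=im[...,0],im[...,1],im[...,2]; out={}
    for nm,w,z,y0,y1 in(("red",Rr-np.maximum(B,G),.029,-.085,.03),("green",G-np.maximum(B,Rr),.0255,-.08,.04)):
        c=S2W([[.065,y0,z],[.1,y0,z],[.1,y1,z],[.065,y1,z]],q)
        mask=cv2.fillConvexPoly(np.zeros(im.shape[:2],np.uint8),np.round(proj(n,c)).astype(np.int32),1)
        w=w*mask; w=np.where(w>.35*w.max(),w,0); v,u=np.mgrid[:384,:512]
        out[nm]=(W2S(ray(n,((u*w).sum()/w.sum(),(v*w).sum()/w.sum()),z),q)[:2]*1000).round(1)
        out[nm+"_max"]=round(w.max())
    return out,im
E
cat > fit.py <<'E'
from h import *
c=lambda a,s,o:np.array(a)/s+o-0.5*(1-1/s)
x,y=.095,.15
P=[[x,y,.012],[x,-y,.012],[-x,-y,.012],[-x,y,.012]]
# fence top middle, crown-ish wheel centre outline
T=c([(180,90),(598,212),(522,478),(95,350)],5.2,[185,135])
S=c([(237,520),(85,163),(345,88),(530,415)],4.5,[185,150])
F=[[.02,.082,.054]]
TF=c([(237,206)],5.2,[185,135]); SF=c([(314,353)],4.5,[185,150])
def r(q): return np.r_[proj("top",S2W(P+F,q))-np.r_[T,TF],proj("scene",S2W(P+F,q))-np.r_[S,SF]].ravel()
s=least_squares(r,[.5,0,-.28],loss="soft_l1"); print(s.x,np.degrees(s.x[2])); print(r(s.x).reshape(-1,2).round(2))
np.save("q.npy",s.x)
for n in M:
    o,im=colours(n,s.x); print(n,o)
print("crown",S2W([-.055,0,.086],s.x))
# check overlay
p=bot.capture("scene")[0]
E
python3 fit.py
```

```text
[ 0.55746233 -0.03472369 -0.29815039] -17.082758791759286
[[-0.57 -0.72]
 [ 0.72 -0.14]
 [ 0.44  0.65]
 [-0.78  0.29]
 [-0.03 -0.14]
 [-0.15  0.12]
 [-0.64  0.05]
 [ 0.16 -0.5 ]
 [ 0.85  0.65]
 [-0.24 -0.71]]
scene {'red': array([ 72.1, -74.7]), 'red_max': 61, 'green': array([ 82.3, -51. ]), 'green_max': 50}
top {'red': array([ 75.2, -72.4]), 'red_max': 16, 'green': array([ 81.7, -51. ]), 'green_max': 27}
crown [[ 0.50488885 -0.01856729  0.086     ]]
```

```bash
cat >> h.py <<'E'
Q=np.load("q.npy") if __import__("os").path.exists("q.npy") else None
EXT=bot.tip_extent
def tcp(y,ztip): return S2W([-.055,y,ztip+EXT],Q)[0]
def st(): 
    s=bot.get_state(); return round(s["clock"],2),(W2S(s["ee_pos"],Q)-[0,0,EXT]).round(4),(Ro.from_euler("z",-Q[2]).apply(s["force"])).round(1)
E
python3 - <<'E'
from h import *
yaw=90+np.degrees(Q[2])
j=[(y,bot.solve_ik(list(tcp(-.013,.105)),[180,0,y])) for y in(yaw,yaw-180)]
q0=bot.get_state()["qpos"]; j=[(y,a,np.abs(np.array(a)-q0).max()) for y,a in j if a is not None]
j.sort(key=lambda t:t[2]); print(EXT,j)
bot.move_gripper(0.0)
bot.set_joints(j[0][1]); print(st(), bot.get_state()["gripper_width"])
r=bot.move_l(list(tcp(-.013,.08)),feed=.03,force_limit=6); print(r,st())
E
```

```text
0.1734 [(np.float64(72.91724120824071), array([-10.78315622,  17.72358419, -20.48972382,  51.786692  ,
         0.        ,  96.29960257]), np.float64(76.19574163856343)), (np.float64(-107.08275879175929), array([-10.78315622,  17.72358419, -20.48972382,  51.786692  ,
         0.        , -83.70039743]), np.float64(167.3812665061264))]
(4.41, array([-0.055 , -0.0123,  0.1052]), array([0.3, 0.6, 0.3])) -0.0031927238930622606
True (5.06, array([-0.0551, -0.0132,  0.0851]), array([-1.4, -1.4,  6. ]))
```

```bash
python3 - <<'E'
from h import *
z=(W2S(bot.get_state()["ee_pos"],Q)[2]-EXT)
for y in(-.006,.001,.007,.013):
    bot.move_l(list(tcp(y,z-.0004)),feed=.04); print(st())
bot.move_l(list(tcp(.013,.1)),feed=.1); print(st())
for n in M: o,im=colours(n,Q); print(n,o)
cv2.imwrite("pics/c.png",cv2.resize(bot.capture("scene")[0][150:280,185:330],None,fx=4.5,fy=4.5,interpolation=cv2.INTER_CUBIC))
E
```

```text
(5.38, array([-0.055 , -0.0058,  0.0858]), array([-4.2, -0.7, 12. ]))
(5.71, array([-0.055 ,  0.0014,  0.0858]), array([-4. ,  0.7, 12.2]))
(6.01, array([-0.055 ,  0.0073,  0.0858]), array([-4.2,  0.7, 11.3]))
(6.31, array([-0.055 ,  0.0134,  0.0854]), array([-1.8,  0.9,  8. ]))
(6.61, array([-0.0546,  0.013 ,  0.1001]), array([ 0.4,  0.2, -1. ]))
scene {'red': array([ 71.5, -64.6]), 'red_max': 62, 'green': array([ 82.8, -50.9]), 'green_max': 55}
top {'red': array([ 75.6, -62.7]), 'red_max': 19, 'green': array([ 81.7, -50.9]), 'green_max': 31}
```

View pics/c.png

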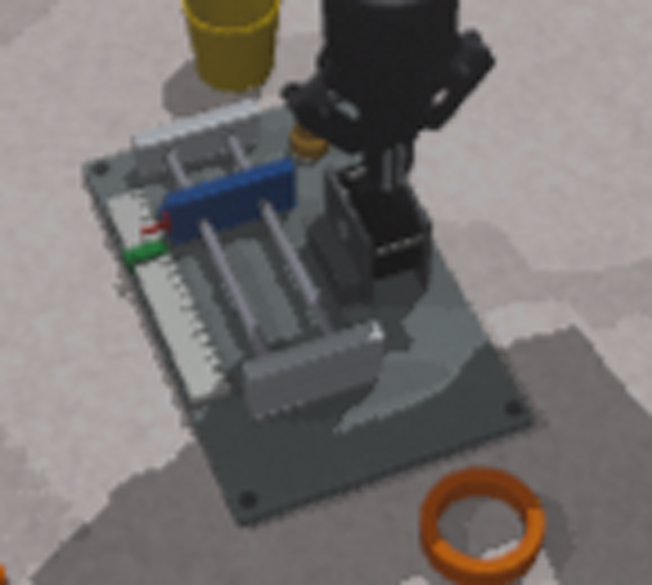

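The first stroke moved the jaw about 10 mm, as geared. The pointer (155,230) is still short of the green mark (148,250). Next I make a second stroke and measure.

```bash
python3 - <<'E'
from h import *
bot.move_l(list(tcp(-.013,.1)),feed=.12)
print(bot.move_l(list(tcp(-.013,.08)),feed=.04,force_limit=6),st())
for y in(0,.011):
    bot.move_l(list(tcp(y,.0848)),feed=.04); print(st())
bot.move_l(list(tcp(.013,.1)),feed=.1)
for n in M: o,im=colours(n,Q,6); print(n,o); cv2.imwrite(f"pics/d_{n}.png",im)
a=cv2.imread("pics/d_scene.png")[175:230,195:250]; b=cv2.imread("pics/d_top.png")[155:195,255:295]
cv2.imwrite("pics/d.png",np.hstack([cv2.resize(a,(400,400),interpolation=cv2.INTER_CUBIC),cv2.resize(b,(400,400),interpolation=cv2.INTER_CUBIC)]))
E
```

```text
True (7.75, array([-0.0548, -0.0131,  0.085 ]), array([-1.5, -2.1,  7.4]))
(8.22, array([-0.0549,  0.0006,  0.0858]), array([-3.7,  0.9, 11.9]))
(8.65, array([-0.0549,  0.0118,  0.0856]), array([-1.8,  1.9, 10.1]))
scene {'red': array([ 71.3, -54.3]), 'red_max': 69, 'green': array([ 84.8, -50.3]), 'green_max': 55}
top {'red': array([ 72.3, -54. ]), 'red_max': 2, 'green': array([ 86.7, -50.1]), 'green_max': 26}[ WARN:0@15.563] global loadsave.cpp:1063 imwrite_ Unsupported depth image for selected encoder is fallbacked to CV_8U.
```

View pics/d.png

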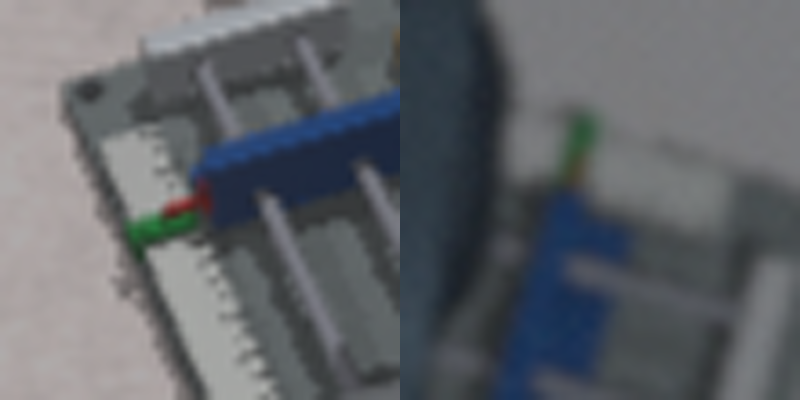

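The pointer is just entering the green tab, with about 2.5 mm left (scene 3.3, top 1.8). A short stroke of 6.4 mm of rim should close that, and then I look with the hand away.

```bash
python3 - <<'E'
from h import *
bot.move_l(list(tcp(-.003,.1)),feed=.12)
print(bot.move_l(list(tcp(-.003,.08)),feed=.04,force_limit=8),st())
bot.move_l(list(tcp(.0032,.0848)),feed=.03); print(st())
bot.move_l(list(tcp(.0032,.12)),feed=.12)
bot.move_l(list(tcp(.0032,.2)),feed=.25)
bot.move_pose([.35,.30,.45],[180,0,110]); print(st())
for n in M: o,im=colours(n,Q,8); print(n,o); cv2.imwrite(f"pics/e_{n}.png",im.astype(np.uint8))
a=cv2.imread("pics/e_scene.png")[175:230,195:250]; b=cv2.imread("pics/e_top.png")[155:195,255:295]
cv2.imwrite("pics/e.png",np.hstack([cv2.resize(a,(400,400),interpolation=cv2.INTER_CUBIC),cv2.resize(b,(400,400),interpolation=cv2.INTER_CUBIC)]))
E
```

```text
True (10.24, array([-0.0548, -0.0027,  0.0859]), array([0.2, 0.1, 5.3]))
(10.6, array([-0.0548,  0.0037,  0.0858]), array([-3.4, -0.2, 11.3]))
(12.86, array([-0.2961,  0.2587,  0.2759]), array([ 0.7, -0.1,  0.6]))
scene {'red': array([ 72.1, -51.6]), 'red_max': 66, 'green': array([ 86.6, -50.1]), 'green_max': 50}
top {'red': array([ 74.8, -49.8]), 'red_max': 6, 'green': array([ 87.7, -51.3]), 'green_max': 26}
```

View pics/e.png

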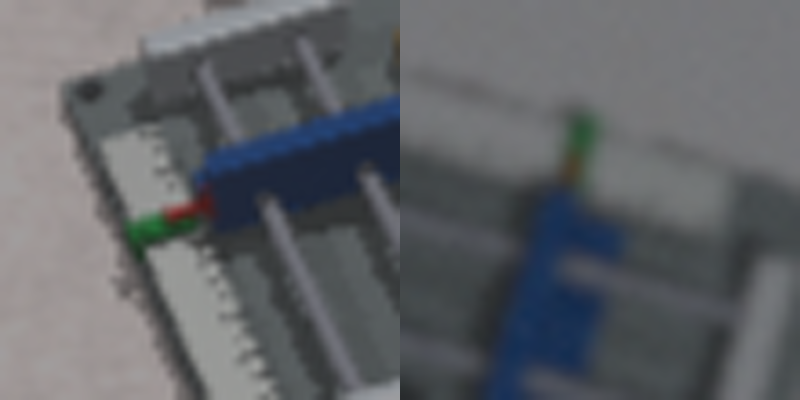

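The pointer now lies over the green in both views: scene puts it 0.6 mm short, top 1.2 mm over, and the limit is ±3.5 mm. The hand is clear.

```bash
python3 -c "
from workcell import bot
print(bot.finish_job())"
```

```text
the job is handed in; nothing more can be done
None
```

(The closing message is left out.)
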